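# Rack the lacquered handles in reverse order in the pocket rack

## Robot

A 6-joint arm with a two-finger parallel gripper is mounted at the origin on the work surface. World frame = base frame: x ahead of the robot, y to its left, z up, the work surface at z = 0. Lengths are in m, angles in rad, forces in N, time in s.
With the tool pointing down it reaches from about 0.325 to 0.9 m from the base axis. Payload 3.5 kg.
Tool frame: the origin (TCP) lies midway between the tips of the shut fingers; the grasp point (between the pads) lies 19 mm behind it (r.grip_depth is the z of the grasp point in the tool frame, in m); z points along the fingers, y is the line along which they close (so a half turn about z gives the same grasp; the last joint's range is limited). The gripper opens to 85 mm and grips with 20 to 120 N. Pads are 22 mm wide; open, the fingers measure 114 mm over their backs; the gripper's body (76 mm by 85 mm) begins 54 mm behind the grasp point. The pads swing forward as they close: fully open they stand 13 mm farther back than shut.
Start: joints at [-1.237, 0.276, -0.026, 1.268, 0, 1.467], TCP at [0.264, -0.566, 0.231] pointing down, gripper open.
Joint ranges: [-3.12, 3.12], [-0.85, 1.88], [-1.08, 1.24], [-1.95, 2.15], [-1.57, 1.53], [-3.14, 3.14]. Speed limits (rad/s): [2.57, 2.57, 3.14, 3.14, 3.14, 3.14].

## Interface

Orientations are given as a unit quaternion [w, x, y, z].
In Python, from workcell import telemetry, vision, r gives the robot as it stands.
- The arm moves only by the shell command python3 -m crank 'ROWS'. ROWS is JSON, one flat list of numbers, 7 for each row, row after row: the shift along the world's x, y, z as a fraction of full scale, then the turn, a rotation vector about the world's x, y, z as a fraction of full scale, then the opening, from 0 (shut) to 1 (fully open). In form: [tx, ty, tz, wx, wy, wz, jaw, tx, ty, tz, wx, wy, wz, jaw, ...]. A call has 1 to 8 rows; each row is the pose to reach, as a shift and turn from the pose commanded when the call began; what a row does not reach only later rows make up. Full scale, the value 1, is 0.3 m for a shift and 1.5 rad for a turn. A row lasts 1/10 s, in which the tool goes at most 50 mm and 8.59 degrees, less where a joint would pass 70% of its speed; a pose out of reach is approached as far as the arm can. A call with a number of a shift or a turn outside -1 to 1 is refused whole. A call with a gripper value outside its range is refused whole. The fingers move at their own pace and stop on an object; the grip force is fixed at half the most. Time passes only in rows, so rows that repeat a pose let the fingers close. It gives the time, the measured TCP pose, the force, the opening and the grip force at its end, in the units of the state.
- telemetry.get_obs(): the state, without advancing time (a new reading comes with each control period).
- vision.camera(name): name is "scene" or "side" or "wrist"; returns the picture (384x512x3 uint8, red, green, blue); there is no depth.
- vision.camera_info(name): a dict with "fx", "fy", "cx", "cy" (pixels), "dist" ([k1, k2, p1, p2, k3] as OpenCV has them; the pictures are not rectified), "R" (3x3) and "t" (3): a world point X has camera coordinates R X + t; the wrist camera has in their place "tool_from_camera" (4x4, takes a point from camera to tool coordinates, whose origin is the TCP and whose axes are the flange's). Camera axes: x right, y down, z forward; pixel columns grow to the right and rows downward; lengths in m; the calibration is good to about 2 mm. A picture is of the moment at which its call begins: read the wrist's pose just before it. camera_info takes no time and is no camera call.
- r.job_done(): hands the job in; it is judged then, once.
Trained networks look in the newest picture that a camera, given by its name, has taken for a name from the list of things; names that differ only in an ending like _2 or _b are one class to them, and where a whole thing is asked for, a point or a joint stands for the part that bears it (a point fixed in the world has none). Each returns a list of dicts, best first, with "score" (0 to 1); they miss things now and then, are a little off and sometimes report something else, mostly with a low value. They report only what shows in the picture. A call takes as long as a camera call. They do not tell look-alikes from the thing itself.
- vision.search_frame(camera, thing): "centre" ([x, y, z] in m, in the coordinates of the camera as it stood for that picture, good to about 4 mm: the middle of the surface that is visible of it).
- vision.trace(camera, thing): "pixels" (384x512 bool, what is visible of it).
The state is a dict: "time": time; "joint_positions": joint angles; "qd": joint speeds; "effort": joint torques, N m; "tool_pos": TCP position; "tcp_rot": TCP orientation; "contact_force": force on the tool from outside, world axes, zero at the start; "torque": the same for the moment, N m; "finger_gap": finger opening in m; "grasp_force": force on a finger pad.
Only numpy, scipy, OpenCV 4.12 (cv2) and the standard library are available. Lean on these libraries where they do the work, as an engineer would, in place of code of your own. Each camera call takes 0.05 s, during which the arm holds its last target. There are 200 camera calls.

## Task

Move the four lacquered tool handles from the saddles on the steel drying board into the wooden pocket rack, one to a pocket, in reverse order: the handle that starts next to the drying board's yellow end goes into the pocket farthest from the pocket rack's yellow end, and so on, so that the one that starts farthest from yellow ends up next to yellow. Leave all four standing upright on the pocket floors, and do not drop or tip any over on the way.

Things in the scene. Friction and masses are not known exactly. Their poses are not given: they have to be found in the camera images.
- handle_red: loose turned wooden tool handle standing upright, top lacquered red, small brass stud on top; 115 mm tall, 80 to 145 g. Origin: centre of its flat butt (underside), z up. Butt 40 mm across for the lowest 12 mm, tapering to a straight round grip 30 mm across from 34 to 97 mm above the butt, then a shoulder; stud 10 mm across at 105 to 115 mm. Starts in saddle_red, any yaw.
- handle_blue: loose turned wooden tool handle standing upright, top lacquered blue, small brass stud on top; 115 mm tall, 80 to 145 g. Origin: centre of its flat butt (underside), z up. Butt 40 mm across for the lowest 12 mm, tapering to a straight round grip 30 mm across from 34 to 97 mm above the butt, then a shoulder; stud 10 mm across at 105 to 115 mm. Starts in saddle_blue, any yaw.
- handle_green: loose turned wooden tool handle standing upright, top lacquered green, small brass stud on top; 115 mm tall, 80 to 145 g. Origin: centre of its flat butt (underside), z up. Butt 40 mm across for the lowest 12 mm, tapering to a straight round grip 30 mm across from 34 to 97 mm above the butt, then a shoulder; stud 10 mm across at 105 to 115 mm. Starts in saddle_green, any yaw.
- handle_white: loose turned wooden tool handle standing upright, top lacquered white, small brass stud on top; 115 mm tall, 80 to 145 g. Origin: centre of its flat butt (underside), z up. Butt 40 mm across for the lowest 12 mm, tapering to a straight round grip 30 mm across from 34 to 97 mm above the butt, then a shoulder; stud 10 mm across at 105 to 115 mm. Starts in saddle_white, any yaw.
- saddle_red: red square saddle fixed on the drying board, 60 x 60 mm, floor 4 mm thick, rim 3 mm thick and 14 mm high; it never moves during the job, so it shows where handle_red stood at the start. Origin: centre of its underside, 12 mm above the table; same yaw as the board. The handle's butt starts 4 mm above this origin (16 mm above the table), up to 5 mm off its centre.
- saddle_blue: blue square saddle fixed on the drying board, 60 x 60 mm, floor 4 mm thick, rim 3 mm thick and 14 mm high; it never moves during the job, so it shows where handle_blue stood at the start. Origin: centre of its underside, 12 mm above the table; same yaw as the board. The handle's butt starts 4 mm above this origin (16 mm above the table), up to 5 mm off its centre.
- saddle_green: green square saddle fixed on the drying board, 60 x 60 mm, floor 4 mm thick, rim 3 mm thick and 14 mm high; it never moves during the job, so it shows where handle_green stood at the start. Origin: centre of its underside, 12 mm above the table; same yaw as the board. The handle's butt starts 4 mm above this origin (16 mm above the table), up to 5 mm off its centre.
- saddle_white: white square saddle fixed on the drying board, 60 x 60 mm, floor 4 mm thick, rim 3 mm thick and 14 mm high; it never moves during the job, so it shows where handle_white stood at the start. Origin: centre of its underside, 12 mm above the table; same yaw as the board. The handle's butt starts 4 mm above this origin (16 mm above the table), up to 5 mm off its centre.
- drying_board: fixed dark steel board 76 x 310 mm, 12 mm thick, with the four saddles in a row along its own y, at y = -99, -33, +33, +99 mm in shuffled order; yellow end block (30 mm high) at its +y end, always towards the robot's left (row within 9 degrees of world y). Origin: centre of its underside, on the table. It may be the nearer or the farther of the two racks.
- pocket_rack: fixed light wooden rack 76 x 310 mm with four empty pockets in a row along its own y, at x = 0, y = -99, -33, +33, +99 mm; each 59 x 59 mm inside, dark floor 16 mm above the table, walls to 30 mm (14 mm deep); yellow end block (34 mm high) at its +y end, always towards the robot's left (row within 9 degrees of world y). Origin: centre of its underside, on the table.
There are look-alikes about, which are no part of the job. Leave any purple look-alike of the handle_green alone.

How it is judged:
By the outcome, as a careful person would: the job done as asked, in the order asked, and still so for the second after the job is handed in, with the robot touching nothing.
It also fails if it takes over 109 s, if anything falls off the work surface, if the arm or the gripper's body presses on something with over 40 N, if the wrist force passes 120 N, or if a joint passes its speed limit or range.

## Working session

There is one attempt and no reset: what is moved stays moved. The work goes in short steps, Python scripts to look and compute and a shell command to move; the robot and the scene stay as the last step left them, time stands still between calls to the robot, and variables do not carry over. Pictures are saved under pics/ and viewed, at most 14 in all, crops included, and the job is handed in when it is done.

```bash
ls; mkdir -p pics; python3 - <<'E'
from workcell import telemetry, vision, r
import cv2, numpy as np
o=telemetry.get_obs(); print({k:np.round(v,3) for k,v in o.items()}, r.grip_depth)
ims=[]
for n in ("scene","side"):
    im=vision.camera(n); cv2.imwrite(f"pics/{n}0.png",im[:,:,::-1]); print(n,{k:np.round(v,3).tolist() for k,v in vision.camera_info(n).items()})
print(vision.camera_info("wrist"))
E
```

```text
pics
{'time': np.float64(0.0), 'joint_positions': array([-1.237,  0.277, -0.028,  1.268,  0.   ,  1.467]), 'qd': array([-0.001,  0.   , -0.   , -0.002, -0.001, -0.001]), 'effort': array([ 0.0000e+00, -4.4550e+01,  2.9521e+01,  1.6000e-02, -0.0000e+00,
        0.0000e+00]), 'tool_pos': array([ 0.264, -0.566,  0.23 ]), 'tcp_rot': array([-0.001,  0.976,  0.217, -0.   ]), 'contact_force': array([-0.302,  0.183, -0.36 ]), 'torque': array([ 0.05 , -0.019,  0.022]), 'grasp_force': np.float64(0.0), 'finger_gap': np.float64(0.085)} -0.0187
scene {'fx': 402.47, 'fy': 402.47, 'cx': 254.683, 'cy': 194.987, 'dist': [-0.025, 0.0, 0.0, 0.0, 0.0], 'R': [[0.332, 0.943, 0.008], [0.633, -0.216, -0.743], [-0.699, 0.251, -0.669]], 't': [-0.171, -0.275, 1.197]}
side {'fx': 358.805, 'fy': 358.805, 'cx': 256.182, 'cy': 195.237, 'dist': [0.014, 0.0, 0.0, 0.0, 0.0], 'R': [[0.946, -0.324, -0.0], [-0.178, -0.519, -0.836], [0.271, 0.791, -0.549]], 't': [-0.486, 0.116, 0.568]}
{'fx': 308.8998760252224, 'fy': 308.8998760252224, 'cx': 254.1321140250984, 'cy': 189.05106408959784, 'dist': array([-0.00017741,  0.        ,  0.        ,  0.        ,  0.        ]), 'tool_from_camera': array([[-7.06100174e-04, -9.60144611e-01, -2.79502821e-01,
         7.11025168e-02],
       [ 9.99999666e-01, -5.62688675e-04, -5.93330108e-04,
         4.57742624e-04],
       [ 4.12409634e-04, -2.79503146e-01,  9.60144688e-01,
        -1.42849847e-01],
       [ 0.00000000e+00,  0.00000000e+00,  0.00000000e+00,
         1.00000000e+00]])}
```

View pics/scene0.png

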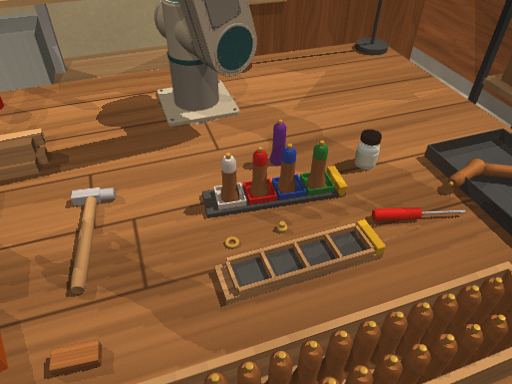

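View pics/side0.png

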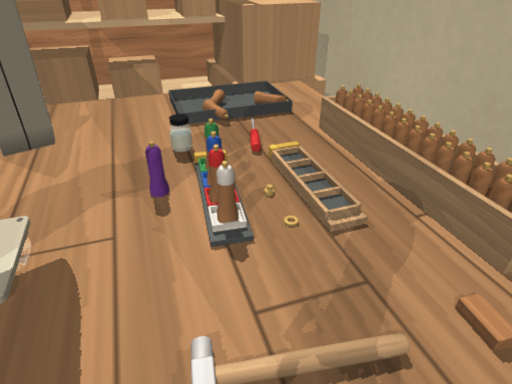

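The scene view shows the drying board at about (275,193), with its yellow block at (337,178). Reading from the yellow end, the handles are green (320,165), blue (289,168), red (260,175) and white (229,180). The empty rack is at (300,262), with its yellow end at (371,238). What could be mistaken for a target: the purple look-alike (278,145), the white jar (368,150), the red screwdriver (397,214) and the brown handles in the crate at the bottom. I'll leave all of these alone.

```bash
cat > h.py <<'E'
from workcell import telemetry, vision, r
import cv2, numpy as np
from scipy.spatial.transform import Rotation as Ro
def pose():
    o=telemetry.get_obs(); w=o["tcp_rot"]; return Ro.from_quat([w[1],w[2],w[3],w[0]]).as_matrix(), np.array(o["tool_pos"])
def cam(n, P=None):
    i=vision.camera_info(n); K=np.array([[i["fx"],0,i["cx"]],[0,i["fy"],i["cy"]],[0,0,1]])
    if n!="wrist": return K,np.array(i["dist"]),np.array(i["R"]),np.array(i["t"])
    A,p=P or pose(); T=np.array(i["tool_from_camera"]); Rw=A@T[:3,:3]; c=A@T[:3,3]+p
    return K,np.array(i["dist"]),Rw.T,-Rw.T@c
def proj(C,X):
    K,d,R,t=C; return cv2.projectPoints(np.asarray(X,float).reshape(-1,3),cv2.Rodrigues(R)[0],t,K,d)[0][:,0]
def onz(C,uv,z):
    K,d,R,t=C; q=cv2.undistortPoints(np.asarray(uv,float).reshape(-1,1,2),K,d)[:,0]
    D=np.c_[q,np.ones(len(q))]@R; c=-R.T@t; return c+D*((z-c[2])/D[:,2])[:,None]
def tri(C1,u1,C2,u2):
    n=lambda C,u: cv2.undistortPoints(np.asarray(u,float).reshape(-1,1,2),C[0],C[1])[:,0].T
    X=cv2.triangulatePoints(np.c_[C1[2],C1[3]],np.c_[C2[2],C2[3]],n(C1,u1),n(C2,u2)); return (X[:3]/X[3]).T
def world(C,x): return C[2].T@(np.array(x)-C[3])
H=["green","blue","red","white"]
E
python3 - <<'E'
from h import *
for n in ("scene","side"):
    vision.camera(n); C=cam(n)
    for t in ["handle_"+c for c in H]+["saddle_"+c for c in H]+["drying_board","pocket_rack"]:
        print(n,t,[(round(d["score"],2),np.round(world(C,d["centre"]),3).tolist()) for d in vision.search_frame(n,t)][:3])
E
```

```text
scene handle_green [(0.73, [0.354, 0.113, 0.062]), (0.72, [0.477, 0.157, 0.074]), (0.34, [0.459, -0.036, 0.073])]
scene handle_blue [(0.82, [0.473, 0.086, 0.07])]
scene handle_red [(0.83, [0.456, 0.032, 0.071])]
scene handle_white [(0.68, [0.461, -0.042, 0.073])]
scene saddle_green [(0.58, [0.485, 0.157, 0.022])]
scene saddle_blue [(0.67, [0.47, 0.105, 0.019])]
scene saddle_red [(0.92, [0.467, 0.021, 0.024])]
scene saddle_white [(0.58, [0.464, -0.042, 0.02])]
scene drying_board [(0.64, [0.482, 0.051, 0.012])]
scene pocket_rack [(0.74, [0.462, -0.04, 0.076]), (0.71, [0.658, 0.033, 0.016])]
side handle_green []
side handle_blue [(0.48, [0.453, 0.085, 0.115])]
side handle_red [(0.67, [0.447, 0.026, 0.092])]
side handle_white [(0.59, [0.442, -0.045, 0.075])]
side saddle_green [(0.43, [0.444, 0.179, 0.016])]
side saddle_blue []
side saddle_red [(0.62, [0.428, 0.024, 0.019])]
side saddle_white [(0.9, [0.433, -0.052, 0.017]), (0.44, [0.455, 0.084, 0.113])]
side drying_board [(0.86, [0.433, -0.065, 0.011]), (0.68, [0.431, 0.025, 0.019])]
side pocket_rack [(0.96, [0.649, 0.001, 0.017])]
```

```bash
python3 -m crank '[0.1,0.3,0.3,0,0,0.1,1, 0.33,1,0.57,0,0,0.3,1, 0.33,1,0.57,0,0,0.3,1, 0.33,1,0.57,0,0,0.3,1, 0.33,1,0.57,0,0,0.3,1, 0.33,1,0.57,0,0,0.3,1, 0.33,1,0.57,0,0,0.3,1, 0.33,1,0.57,0,0,0.3,1]'
python3 -m crank '[0.33,1,0,0,0,0.3,1, 0.33,1,0,0,0,0.3,1, 0.33,1,0,0,0,0.3,1, 0.33,1,0,0,0,0.3,1, 0.33,1,0,0,0,0.3,1, 0.33,1,0,0,0,0.3,1, 0.33,1,0,0,0,0.3,1, 0.33,1,0,0,0,0.3,1]'
python3 -m crank '[0.33,0.3,0,0,0,0.1555,1, 0.33,0.3,0,0,0,0.1555,1, 0.33,0.3,0,0,0,0.1555,1, 0.33,0.3,0,0,0,0.1555,1, 0.33,0.3,0,0,0,0.1555,1, 0.33,0.3,0,0,0,0.1555,1]'
python3 - <<'E'
from h import *
P=pose(); print(P)
im=vision.camera("wrist"); cv2.imwrite("pics/w1.png",im[:,:,::-1]); C=cam("wrist",P)
np.savez("w1.npz",A=P[0],p=P[1])
for t in ["handle_"+c for c in H]+["saddle_"+c for c in H]+["drying_board","pocket_rack"]:
    print(t,[(round(d["score"],2),np.round(world(C,d["centre"]),3).tolist()) for d in vision.search_frame("wrist",t)][:3])
E
```

```text
time: 2.0
tool_pos: [0.3646, -0.2635, 0.406]
tcp_rot: [0.002, 0.902, 0.431, 0.001]
contact_force: [-0.6, -0.8, 0.7]
finger_gap: 0.0855
grasp_force: 0.0
time: 2.8
tool_pos: [0.4629, 0.0355, 0.4017]
tcp_rot: [-0.0, 0.784, 0.621, -0.0]
contact_force: [-0.3, -0.6, -0.5]
finger_gap: 0.0856
grasp_force: 0.0
time: 3.4
tool_pos: [0.5608, 0.1223, 0.4024]
tcp_rot: [-0.0, 0.708, 0.706, -0.0]
contact_force: [0.0, -1.0, 1.1]
finger_gap: 0.0853
grasp_force: 0.0
(array([[ 2.30649240e-03,  9.99997158e-01, -6.02928705e-04],
       [ 9.99997176e-01, -2.30683693e-03, -5.71356515e-04],
       [-5.72745750e-04, -6.01609172e-04, -9.99999655e-01]]), array([0.56083827, 0.12225953, 0.4023687 ]))
handle_green [(0.95, [0.479, 0.169, 0.112]), (0.85, [0.352, 0.129, 0.075])]
handle_blue [(0.92, [0.465, 0.102, 0.101])]
handle_red [(0.97, [0.456, 0.044, 0.092])]
handle_white [(0.71, [0.453, -0.022, 0.083])]
saddle_green [(0.79, [0.476, 0.181, 0.016]), (0.32, [0.48, 0.165, 0.109]), (0.31, [0.459, -0.027, 0.016])]
saddle_blue [(0.71, [0.475, 0.116, 0.019])]
saddle_red [(0.93, [0.471, 0.04, 0.016])]
saddle_white [(0.57, [0.464, -0.028, 0.014])]
drying_board [(0.93, [0.48, 0.141, 0.011])]
pocket_rack [(0.82, [0.652, 0.06, 0.015])]
```

View pics/w1.png

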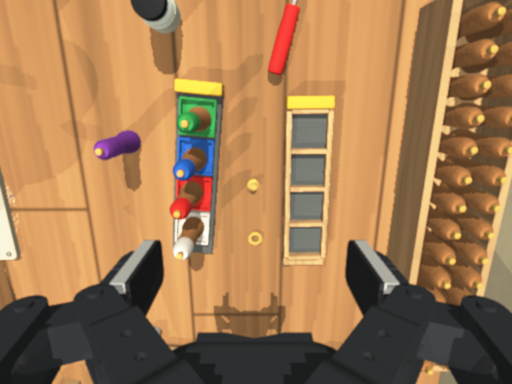

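The wrist view looks straight down, with up = +y and right = +x. The studs are at about green (184,124), blue (180,173), red (179,210) and white (179,254). The purple look-alike is at (117,146). The rack's dark pockets are at x≈308, rows 131, 168, 206 and 241, with its yellow block at (311,102). The yellow-end order is confirmed. Next I'll measure the studs from two views and fit the rack pose.

```bash
cat > m.py <<'E'
from h import *
from scipy.optimize import minimize
def studs(n,C,im,z=0.131):
    out={}
    for c in H:
        L=vision.trace(n,"handle_"+c); best=None
        for d in L:
            m=d["pixels"].astype(np.uint8)
            m=cv2.dilate(m,np.ones((5,5),np.uint8))
            hsv=cv2.cvtColor(im,cv2.COLOR_RGB2HSV)
            b=(m>0)&(hsv[:,:,0]>17)&(hsv[:,:,0]<32)&(hsv[:,:,1]>110)&(hsv[:,:,2]>150)
            k,l,s,ce=cv2.connectedComponentsWithStats(b.astype(np.uint8))
            if k>1:
                j=1+np.argmax(s[1:,4]); out.setdefault(c,[]).append((ce[j],int(s[j,4]),round(d["score"],2),np.round(onz(C,ce[j],z)[0],4)))
    return out
def pockets(x,y,a,dz):
    R=np.array([[np.cos(a),-np.sin(a)],[np.sin(a),np.cos(a)]]); sq=np.array([[-1,-1],[1,-1],[1,1],[-1,1]])*.0295
    for yy in (-.099,-.033,.033,.099):
        q=(sq+[0,yy])@R.T+[x,y]; yield np.c_[q,np.full(4,.016+dz)],np.c_[q,np.full(4,.030+dz)]
def ren(C,v):
    S=4; o=np.zeros((384*S,512*S),np.uint8)
    for f,t in pockets(*v):
        A=np.zeros_like(o);B=np.zeros_like(o)
        for m,q in((A,f),(B,t)): cv2.fillConvexPoly(m,np.round((proj(C,q)+.5)*S*16).astype(np.int32),1,shift=4)
        o|=A&B
    return cv2.resize(o.astype(np.float32),(512,384),interpolation=cv2.INTER_AREA)
E
python3 - <<'E'
from m import *
import json
vis=[]; st={}
for n in ("wrist","scene"):
    P=pose(); im=vision.camera(n); C=cam(n,P if n=="wrist" else None)
    st[n]=studs(n,C,im); print(n,st[n])
    D=vision.trace(n,"pocket_rack")[:3]; m=max(D,key=lambda d:d["pixels"].sum())["pixels"].astype(np.uint8)
    print("rack",[(round(d["score"],2),int(d["pixels"].sum())) for d in D])
    hull=np.zeros_like(m); cv2.fillConvexPoly(hull,cv2.convexHull(cv2.findNonZero(m)),1)
    hsv=cv2.cvtColor(im,cv2.COLOR_RGB2HSV); dark=((hull>0)&(hsv[:,:,1]<80)&(hsv[:,:,2]<140)).astype(np.float32)
    print("dark",dark.sum(),hsv[168,308] if n=="wrist" else hsv[262,285])
    vis.append((n,im,C,dark))
def cost(v,V=vis): return sum(np.abs(ren(C,v)-d).sum()/d.sum() for _,_,C,d in V)
for V in (vis[:1],vis[1:],vis):
    s0=np.array([.652,.045,0,0]); sim=np.vstack([s0]+[s0+np.eye(4)[i]*[.015,.02,.1,.008][i] for i in range(4)])
    if len(V)==1: # fix dz
        f=lambda u: cost([*u,0],V); o=minimize(f,s0[:3],method="Nelder-Mead",options=dict(initial_simplex=sim[:4,:3],xatol=1e-5))
    else: o=minimize(cost,s0,method="Nelder-Mead",options=dict(initial_simplex=sim,xatol=1e-5))
    print([v[0] for v in V],np.round(o.x,4),round(o.fun,3))
np.save("rack.npy",o.x)
w=[]
for n,im,C,d in vis:
    q=im.copy(); 
    for f,t in pockets(*o.x): cv2.polylines(q,[np.round(proj(C,t)).astype(int)],True,(255,0,0))
    x0,y0=(150,70) if n=="wrist" else (195,130); w.append(cv2.resize(q[y0:y0+200,x0:x0+200],(400,400),interpolation=cv2.INTER_NEAREST))
cv2.imwrite("pics/fit.png",np.hstack(w)[:,:,::-1])
Cw,Cs=vis[0][2],vis[1][2]
for c in H:
    for a in st["wrist"].get(c,[]):
        for b in st["scene"].get(c,[]): 
            X=tri(Cw,a[0],Cs,b[0]); print(c,np.round(X,4),"reproj",np.round(proj(Cw,X)-a[0],1),np.round(proj(Cs,X)-b[0],1))
E
```

```text
wrist {'green': [(array([ 98.09375, 152.25   ]), 32, 0.7, array([0.3508, 0.1259, 0.131 ])), (array([183.95555556, 124.57777778]), 45, 0.59, array([0.4691, 0.1624, 0.131 ])), (array([194.5       , 108.16666667]), 6, 0.51, array([0.4842, 0.1833, 0.131 ]))], 'blue': [(array([179.6       , 173.83333333]), 30, 0.83, array([0.4588, 0.0958, 0.131 ]))], 'white': [(array([178.62162162, 256.72972973]), 37, 0.97, array([ 0.4486, -0.0311,  0.131 ])), (array([179.6       , 173.83333333]), 30, 0.34, array([0.4588, 0.0958, 0.131 ])), (array([309.17826087, 103.45072464]), 690, 0.19, array([0.6327, 0.189 , 0.131 ]))]}
rack [(0.65, 7673)]
dark 3750.0 [ 41  16 125]
scene {'green': [(array([321.71428571, 141.57142857]), 7, 0.84, array([0.4706, 0.1604, 0.131 ])), (array([280. , 120.5]), 6, 0.65, array([0.3683, 0.1099, 0.131 ]))], 'blue': [(array([289.88888889, 144.88888889]), 9, 0.91, array([0.4606, 0.094 , 0.131 ]))], 'red': [(array([259.75, 147.75]), 8, 0.74, array([0.4505, 0.0331, 0.131 ]))], 'white': [(array([228.        , 154.15384615]), 13, 0.71, array([ 0.4508, -0.033 ,  0.131 ]))]}
rack [(0.85, 7058), (0.62, 1427)]
dark 2340.0 [16 34 82]
['wrist'] [0.6528 0.0422 0.0074] 0.067
['scene'] [0.6521 0.0415 0.0087] 0.075
['wrist', 'scene'] [6.528e-01 4.190e-02 6.500e-03 2.000e-04] 0.149
green [[0.3889 0.1593 0.1209]] reproj [[ 28.3 -25.8]] [[-17.6 -16.1]]
green [[0.341  0.1224 0.1124]] reproj [[-0.2  0.3]] [[0.2 0.1]]
green [[0.4685 0.162  0.1291]] reproj [[-0.2  0.2]] [[0.2 0.1]]
green [[0.4525 0.1243 0.1642]] reproj [[-17.2  33.2]] [[23.3  5.6]]
green [[0.4751 0.1728 0.1266]] reproj [[-5.8  8.1]] [[6.2 1.9]]
green [[0.4644 0.1333 0.1716]] reproj [[-20.1  43.4]] [[30.4  4.7]]
blue [[0.4582 0.0953 0.1291]] reproj [[-0.   0.1]] [[0. 0.]]
white [[ 0.448  -0.0323  0.1289]] reproj [[-0.  0.]] [[0. 0.]]
white [[0.4171 0.0299 0.0705]] reproj [[-14.2  30.9]] [[24.7  8.4]]
white [[0.6055 0.0677 0.2326]] reproj [[-14.4 117.1]] [[86.8 -9.2]]
```

View pics/fit.png

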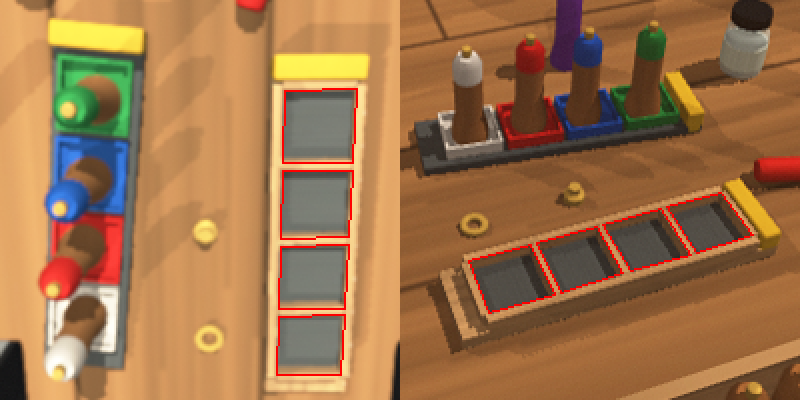

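The crop shows the rack fit lying exactly on all four pocket rims. The two views agree, and the rim comes out at 30 mm. The board order from yellow is green, blue, red, white, and the purple one stands apart behind the board. The triangulated stud tops come to z≈0.129, against 0.131 expected. I'll start with green.

```bash
python3 -m crank '[-0.307,0.133,-0.667,0,0,0,1, -0.307,0.133,-0.667,0,0,0,1, -0.307,0.133,-0.667,0,0,0,1, -0.307,0.133,-0.667,0,0,0,1, -0.307,0.133,-0.667,0,0,0,1, -0.307,0.133,-0.667,0,0,0,1, -0.307,0.133,-0.667,0,0,0,1, -0.307,0.133,-0.667,0,0,0,1]'
python3 - <<'E'
from m import *
P=pose(); im=vision.camera("wrist"); C=cam("wrist",P); print(P[1],np.round(P[0][:,1],4))
cv2.imwrite("pics/w2.png",im[:,:,::-1]); print(studs("wrist",C,im))
E
```

```text
time: 5.35
tool_pos: [0.4719, 0.1638, 0.2046]
tcp_rot: [0.001, 0.708, 0.707, 0.002]
contact_force: [0.8, 0.4, -0.0]
finger_gap: 0.0854
grasp_force: 0.0
[0.47192724 0.16377555 0.20461846] [ 1.     -0.0011  0.0048]
{'green': [(array([ 95.97744361, 239.70676692]), 133, 0.79, array([0.3516, 0.1316, 0.131 ])), (array([247.5, 151. ]), 6, 0.65, array([0.4679, 0.1995, 0.131 ])), (array([248.69934641, 199.8627451 ]), 153, 0.58, array([0.4685, 0.1632, 0.131 ])), (array([426.36290784, 144.51974814]), 1747, 0.36, array([0.5935, 0.2037, 0.131 ]))], 'blue': [(array([236.5078125, 279.1640625]), 128, 0.8, array([0.4583, 0.0968, 0.131 ]))], 'red': [(array([235.8       , 284.26666667]), 30, 0.92, array([0.4577, 0.0922, 0.131 ]))]}
```

View pics/w2.png

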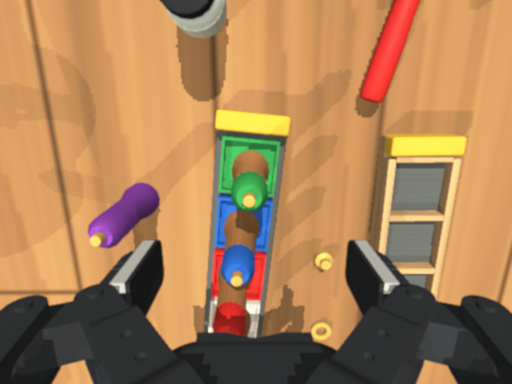

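Green's stud is at (249,200), centred between the open fingers, and the purple look-alike is well to the left at (97,240). Going straight down.

```bash
python3 -m crank '[0,0,-0.14,0,0,0,1, 0,0,-0.26,0,0,0,1, 0,0,-0.36,0,0,0,1, 0,0,-0.42,0,0,0,1, 0,0,-0.44,0,0,0,1, 0,0,-0.44,0,0,0,1, 0,0,-0.44,0,0,0,1]'
python3 -m crank '[0,0,0,0,0,0,0, 0,0,0,0,0,0,0, 0,0,0,0,0,0,0, 0,0,0,0,0,0,0, 0,0,0,0,0,0,0, 0,0,0,0,0,0,0, 0,0,0,0,0,0,0, 0,0,0,0,0,0,0]'
```

```text
time: 6.3
tool_pos: [0.4706, 0.1638, 0.0714]
tcp_rot: [0.001, 0.707, 0.707, 0.001]
contact_force: [0.2, 0.4, 0.2]
finger_gap: 0.0851
grasp_force: 0.0
time: 7.1
tool_pos: [0.4696, 0.1637, 0.0708]
tcp_rot: [0.0, 0.707, 0.707, 0.0]
contact_force: [-2.6, 0.4, 5.8]
finger_gap: 0.0288
grasp_force: 59.0
```

```bash
python3 -m crank '[0,0,0.04,0,0,0,0, 0,0,0.12,0,0,0,0, 0,0,0.25,0,0,0,0, 0,0,0.36,0,0,0,0, 0,0,0.4,0,0,0,0, 0,0,0.4,0,0,0,0]'
python3 -m crank '[0.05,-0.06,0,0,0,0,0, 0.14,-0.17,0,0,0,0,0, 0.24,-0.29,0,0,0,0,0, 0.34,-0.41,0,0,0,0,0, 0.44,-0.53,0,0,0,0,0, 0.54,-0.64,0,0,0,0,0, 0.59,-0.71,0,0,0,0,0, 0.613,-0.736,0,0,0,0,0]'
python3 -m crank '[0,0,0,0,0,0,0, 0,0,0,0,0,0,0, 0,0,0,0,0,0,0]'
python3 - <<'E'
from m import *
P=pose(); im=vision.camera("wrist"); C=cam("wrist",P); print(P[1],np.round(P[0][:,1],4)); s=vision.camera("scene")
q=im.copy(); v=np.load("rack.npy")
for f,t in pockets(*v): cv2.polylines(q,[np.round(proj(C,t)).astype(int)],True,(255,0,0))
s2=cv2.resize(s[90:320,150:456],(512,384)); cv2.imwrite("pics/p1.png",cv2.resize(np.hstack([q,s2]),(800,300))[:,:,::-1])
E
```

```text
time: 7.7
tool_pos: [0.4708, 0.1639, 0.1922]
tcp_rot: [0.001, 0.707, 0.707, 0.002]
contact_force: [0.2, 0.5, -1.3]
finger_gap: 0.0286
grasp_force: 59.2
time: 8.5
tool_pos: [0.6531, -0.0595, 0.1868]
tcp_rot: [-0.002, 0.708, 0.706, -0.001]
contact_force: [-0.7, 1.1, -1.5]
finger_gap: 0.0286
grasp_force: 59.4
time: 8.8
tool_pos: [0.6518, -0.0558, 0.1896]
tcp_rot: [-0.001, 0.707, 0.707, -0.0]
contact_force: [-0.3, 0.2, -0.9]
finger_gap: 0.029
grasp_force: 59.4
[ 0.65184407 -0.05577577  0.1896029 ] [ 1.0e+00  6.0e-04 -1.9e-03]
```

View pics/p1.png

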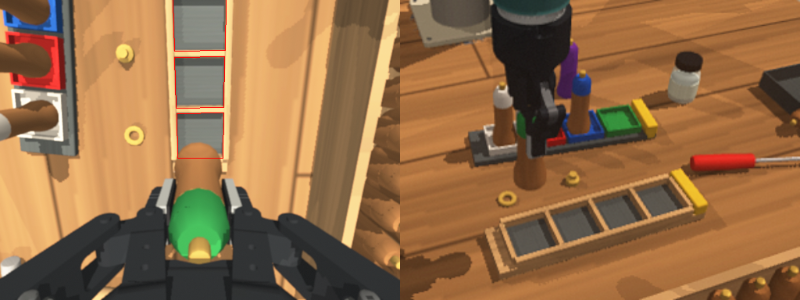

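Green is held upright above the farthest pocket, and the rack overlay matches the picture. Lowering now.

```bash
python3 -m crank '[0,0,-0.1,0,0,0,0, 0,0,-0.22,0,0,0,0, 0,0,-0.31,0,0,0,0, 0,0,-0.36,0,0,0,0, 0,0,-0.385,0,0,0,0, 0,0,-0.395,0,0,0,0, 0,0,-0.395,0,0,0,0, 0,0,-0.395,0,0,0,0]'
python3 -m crank '[0,0,-0.005,0,0,0,0, 0,0,-0.005,0,0,0,0, 0,0,-0.005,0,0,0,0]'
```

```text
time: 9.7
tool_pos: [0.6545, -0.0574, 0.0734]
tcp_rot: [0.001, 0.707, 0.707, 0.001]
contact_force: [-0.2, -0.1, -0.7]
finger_gap: 0.0284
grasp_force: 59.4
time: 10.0
tool_pos: [0.6536, -0.0574, 0.0709]
tcp_rot: [0.0, 0.707, 0.707, 0.0]
contact_force: [-1.1, 0.2, -0.1]
finger_gap: 0.0284
grasp_force: 59.6
```

```bash
python3 -m crank '[0,0,-0.005,0,0,0,0, 0,0,-0.005,0,0,0,0, 0,0,-0.005,0,0,0,0]'
```

```text
time: 10.3
tool_pos: [0.6537, -0.0574, 0.0708]
tcp_rot: [0.001, 0.707, 0.707, 0.0]
contact_force: [-2.9, -0.4, 7.8]
finger_gap: 0.0287
grasp_force: 60.4
```

```bash
python3 -m crank '[0,0,0,0,0,0,1, 0,0,0,0,0,0,1, 0,0,0,0,0,0,1, 0,0,0,0,0,0,1, 0,0,0,0,0,0,1, 0,0,0,0,0,0,1, 0,0,0,0,0,0,1]'
python3 -m crank '[0,0,0.1,0,0,0,1, 0,0,0.25,0,0,0,1, 0,0,0.4,0,0,0,1, 0,0,0.4333,0,0,0,1, 0,0,0.4333,0,0,0,1, 0,0,0.4333,0,0,0,1]'
python3 - <<'E'
from m import *
P=pose(); im=vision.camera("wrist"); C=cam("wrist",P); print(P[1],studs("wrist",C,im).get("green"))
s=vision.camera("scene"); Cs=cam("scene"); print(studs("scene",Cs,s))
cv2.imwrite("pics/g.png",cv2.resize(s[90:320,150:456],(612,460))[:,:,::-1])
E
```

```text
time: 11.0
tool_pos: [0.6532, -0.0572, 0.0686]
tcp_rot: [-0.0, 0.707, 0.707, -0.0]
contact_force: [-0.0, 0.1, 0.5]
finger_gap: 0.085
grasp_force: 0.0
time: 11.6
tool_pos: [0.6525, -0.0571, 0.1977]
tcp_rot: [-0.001, 0.707, 0.707, -0.0]
contact_force: [-0.5, -0.3, -0.8]
finger_gap: 0.0856
grasp_force: 0.0
[ 0.65254456 -0.05710378  0.19765112] [(array([255.11180124, 203.04347826]), 161, 0.69, array([ 0.6534, -0.0578,  0.131 ]))]
{'green': [(array([280.5, 120.5]), 4, 0.91, array([0.3686, 0.111 , 0.131 ])), (array([248.31578947, 229.73684211]), 19, 0.71, array([ 0.6544, -0.06  ,  0.131 ]))], 'blue': [(array([289.63636364, 144.90909091]), 11, 0.82, array([0.4605, 0.0935, 0.131 ]))], 'white': [(array([228.        , 154.15384615]), 13, 0.89, array([ 0.4508, -0.033 ,  0.131 ]))]}
```

View pics/g.png

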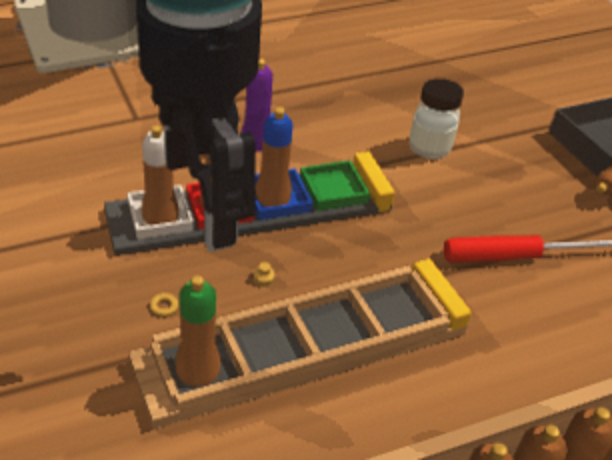

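Green stands upright in the far pocket: its stud is at (197,282) in the crop, and the networks put it at (0.653,-0.058). Now blue.

```bash
python3 -m crank '[-0.65,0.512,0,0,0,0,1, -0.65,0.512,0,0,0,0,1, -0.65,0.512,0,0,0,0,1, -0.65,0.512,0,0,0,0,1, -0.65,0.512,0,0,0,0,1, -0.65,0.512,0,0,0,0,1, -0.65,0.512,0,0,0,0,1, -0.65,0.512,0,0,0,0,1]'
python3 - <<'E'
from m import *
P=pose(); im=vision.camera("wrist"); C=cam("wrist",P); print(P[1]); print(studs("wrist",C,im))
cv2.imwrite("pics/b.png",im[:,:,::-1])
E
```

```text
time: 12.9
tool_pos: [0.4594, 0.0961, 0.1992]
tcp_rot: [0.001, 0.707, 0.707, 0.001]
contact_force: [1.3, -0.6, 0.3]
finger_gap: 0.0853
grasp_force: 0.0
[0.45942479 0.09613432 0.199232  ]
{'blue': [(array([251.88188976, 201.58267717]), 127, 0.71, array([0.4581, 0.096 , 0.131 ]))], 'red': [(array([240.32592593, 274.37777778]), 135, 0.6, array([0.449 , 0.0367, 0.131 ]))], 'white': [(array([239.35714286, 279.60714286]), 28, 0.68, array([0.4482, 0.0321, 0.131 ])), (array([240.32592593, 274.37777778]), 135, 0.24, array([0.449 , 0.0367, 0.131 ]))]}
```

```bash
python3 -m crank '[0,0,-0.14,0,0,0,1, 0,0,-0.26,0,0,0,1, 0,0,-0.35,0,0,0,1, 0,0,-0.41,0,0,0,1, 0,0,-0.428,0,0,0,1, 0,0,-0.428,0,0,0,1, 0,0,-0.428,0,0,0,0.8]'
python3 -m crank '[0,0,0,0,0,0,0, 0,0,0,0,0,0,0, 0,0,0,0,0,0,0, 0,0,0,0,0,0,0, 0,0,0,0,0,0,0, 0,0,0,0,0,0,0, 0,0,0,0,0,0,0]'
python3 -m crank '[0,0,0.04,0,0,0,0, 0,0,0.12,0,0,0,0, 0,0,0.25,0,0,0,0, 0,0,0.36,0,0,0,0, 0,0,0.4,0,0,0,0, 0,0,0.4,0,0,0,0]'
```

```text
time: 13.85
tool_pos: [0.4594, 0.0963, 0.0712]
tcp_rot: [0.001, 0.707, 0.707, 0.001]
contact_force: [-0.1, -1.0, -0.2]
finger_gap: 0.0731
grasp_force: 0.0
time: 14.55
tool_pos: [0.4589, 0.0965, 0.0712]
tcp_rot: [0.0, 0.707, 0.707, 0.001]
contact_force: [-1.4, 0.4, 5.2]
finger_gap: 0.0287
grasp_force: 59.0
time: 15.15
tool_pos: [0.4597, 0.0965, 0.1923]
tcp_rot: [0.001, 0.707, 0.707, 0.002]
contact_force: [0.6, 0.1, -1.3]
finger_gap: 0.0287
grasp_force: 59.3
```

```bash
python3 -m crank '[0.06,-0.03,0,0,0,0,0, 0.17,-0.08,0,0,0,0,0, 0.3,-0.135,0,0,0,0,0, 0.42,-0.19,0,0,0,0,0, 0.54,-0.243,0,0,0,0,0, 0.62,-0.28,0,0,0,0,0, 0.648,-0.292,0,0,0,0,0, 0.648,-0.292,0,0,0,0,0]'
python3 -m crank '[0,0,0,0,0,0,0, 0,0,-0.1,0,0,0,0, 0,0,-0.22,0,0,0,0, 0,0,-0.31,0,0,0,0, 0,0,-0.36,0,0,0,0, 0,0,-0.385,0,0,0,0, 0,0,-0.395,0,0,0,0, 0,0,-0.395,0,0,0,0]'
python3 -m crank '[0,0,-0.004,0,0,0,0, 0,0,-0.008,0,0,0,0, 0,0,-0.01,0,0,0,0, 0,0,-0.01,0,0,0,0]'
```

```text
time: 15.95
tool_pos: [0.6519, 0.0084, 0.1876]
tcp_rot: [-0.002, 0.708, 0.707, -0.001]
contact_force: [-0.3, -0.1, -1.8]
finger_gap: 0.0288
grasp_force: 59.5
time: 16.75
tool_pos: [0.6532, 0.0089, 0.0728]
tcp_rot: [0.001, 0.707, 0.707, 0.0]
contact_force: [0.9, 0.4, -0.5]
finger_gap: 0.0287
grasp_force: 59.5
time: 17.15
tool_pos: [0.6539, 0.0087, 0.0712]
tcp_rot: [0.001, 0.707, 0.707, 0.001]
contact_force: [-1.8, -0.7, 4.8]
finger_gap: 0.0284
grasp_force: 60.2
```

```bash
python3 -m crank '[0,0,0,0,0,0,1, 0,0,0,0,0,0,1, 0,0,0,0,0,0,1, 0,0,0,0,0,0,1, 0,0,0,0,0,0,1, 0,0,0,0,0,0,1, 0,0,0,0,0,0,1]'
python3 -m crank '[0,0,0.1,0,0,0,1, 0,0,0.25,0,0,0,1, 0,0,0.4,0,0,0,1, 0,0,0.4333,0,0,0,1, 0,0,0.4333,0,0,0,1, 0,0,0.4333,0,0,0,1]'
python3 -m crank '[-0.68,0.09,0,0,0,0,1, -0.68,0.09,0,0,0,0,1, -0.68,0.09,0,0,0,0,1, -0.68,0.09,0,0,0,0,1, -0.68,0.09,0,0,0,0,1, -0.68,0.09,0,0,0,0,1, -0.68,0.09,0,0,0,0,1, -0.68,0.09,0,0,0,0,1]'
python3 - <<'E'
from m import *
P=pose(); im=vision.camera("wrist"); C=cam("wrist",P); print(P[1]); print(studs("wrist",C,im))
s=vision.camera("scene"); print(studs("scene",cam("scene"),s))
cv2.imwrite("pics/r.png",cv2.resize(np.hstack([im,cv2.resize(s[90:320,150:456],(512,384))]),(800,300))[:,:,::-1])
E
```

```text
time: 17.85
tool_pos: [0.6526, 0.0088, 0.0687]
tcp_rot: [-0.0, 0.707, 0.707, -0.0]
contact_force: [-0.3, 0.2, -0.4]
finger_gap: 0.0855
grasp_force: 0.0
time: 18.45
tool_pos: [0.6519, 0.0088, 0.1977]
tcp_rot: [-0.001, 0.707, 0.707, -0.001]
contact_force: [0.2, -0.7, -0.2]
finger_gap: 0.0854
grasp_force: 0.0
time: 19.25
tool_pos: [0.4502, 0.0355, 0.1986]
tcp_rot: [0.0, 0.707, 0.707, 0.0]
contact_force: [0.6, -0.6, -0.6]
finger_gap: 0.0852
grasp_force: 0.0
[0.45019061 0.03553421 0.19864111]
{'green': [(array([507.13636364, 306.43181818]), 44, 0.7, array([ 0.6521, -0.0529,  0.131 ])), (array([97.16      , 74.48666667]), 150, 0.7, array([0.35  , 0.1216, 0.131 ]))], 'blue': [(array([458.2, 222.5]), 10, 0.84, array([0.5999, 0.0192, 0.131 ]))], 'red': [(array([252.2265625, 201.34375  ]), 128, 0.91, array([0.4491, 0.0358, 0.131 ]))], 'white': [(array([251.41044776, 281.30597015]), 134, 0.67, array([ 0.4482, -0.0297,  0.131 ]))]}
{'green': [(array([248.27777778, 229.61111111]), 18, 0.97, array([ 0.6541, -0.06  ,  0.131 ])), (array([280. , 120.5]), 6, 0.55, array([0.3683, 0.1099, 0.131 ]))], 'blue': [(array([287.05882353, 220.41176471]), 17, 0.83, array([0.6552, 0.0061, 0.131 ])), (array([324., 169.]), 1, 0.69, array([0.5534, 0.1239, 0.131 ]))], 'red': [(array([259.7, 147.8]), 10, 0.7, array([0.4506, 0.0329, 0.131 ]))], 'white': [(array([227.83333333, 154.08333333]), 12, 0.55, array([ 0.4505, -0.0333,  0.131 ]))]}
```

View pics/r.png

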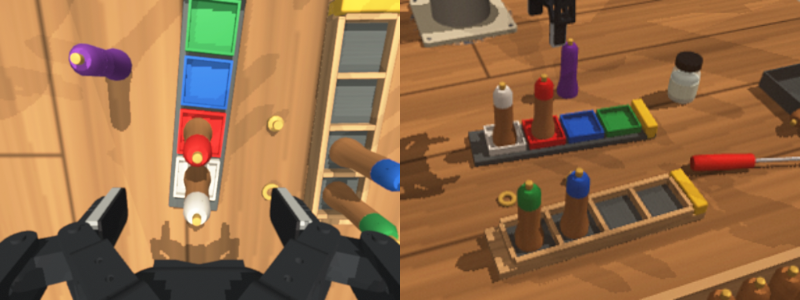

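Green (529,185) and blue (577,173) stand upright in their pockets. Red's stud (197,158 in the left half) is centred between the fingers. Moving red next.

```bash
python3 -m crank '[0,0,-0.14,0,0,0,1, 0,0,-0.26,0,0,0,1, 0,0,-0.35,0,0,0,1, 0,0,-0.41,0,0,0,1, 0,0,-0.428,0,0,0,1, 0,0,-0.428,0,0,0,1, 0,0,-0.428,0,0,0,0.8]'
python3 -m crank '[0,0,0,0,0,0,0, 0,0,0,0,0,0,0, 0,0,0,0,0,0,0, 0,0,0,0,0,0,0, 0,0,0,0,0,0,0, 0,0,0,0,0,0,0, 0,0,0,0,0,0,0]'
python3 -m crank '[0,0,0.04,0,0,0,0, 0,0,0.12,0,0,0,0, 0,0,0.25,0,0,0,0, 0,0,0.36,0,0,0,0, 0,0,0.4,0,0,0,0, 0,0,0.4,0,0,0,0]'
```

```text
time: 20.45
tool_pos: [0.4496, 0.0357, 0.0714]
tcp_rot: [0.001, 0.707, 0.707, 0.001]
contact_force: [0.4, 0.1, -0.5]
finger_gap: 0.0732
grasp_force: 0.0
time: 21.15
tool_pos: [0.4493, 0.0357, 0.0713]
tcp_rot: [0.001, 0.707, 0.707, 0.0]
contact_force: [-1.8, 0.6, 6.1]
finger_gap: 0.0289
grasp_force: 58.9
time: 21.75
tool_pos: [0.4502, 0.0357, 0.1924]
tcp_rot: [0.002, 0.707, 0.707, 0.002]
contact_force: [-0.2, -0.6, -1.0]
finger_gap: 0.0284
grasp_force: 59.3
```

```bash
python3 -m crank '[0.06,0.012,0,0,0,0,0, 0.17,0.033,0,0,0,0,0, 0.3,0.058,0,0,0,0,0, 0.42,0.08,0,0,0,0,0, 0.54,0.104,0,0,0,0,0, 0.63,0.12,0,0,0,0,0, 0.68,0.131,0,0,0,0,0, 0.68,0.131,0,0,0,0,0]'
python3 -m crank '[0,0,0,0,0,0,0, 0,0,-0.1,0,0,0,0, 0,0,-0.22,0,0,0,0, 0,0,-0.31,0,0,0,0, 0,0,-0.36,0,0,0,0, 0,0,-0.385,0,0,0,0, 0,0,-0.395,0,0,0,0, 0,0,-0.395,0,0,0,0]'
python3 -m crank '[0,0,-0.004,0,0,0,0, 0,0,-0.008,0,0,0,0, 0,0,-0.01,0,0,0,0, 0,0,-0.01,0,0,0,0]'
```

```text
time: 22.55
tool_pos: [0.653, 0.0753, 0.1869]
tcp_rot: [-0.001, 0.707, 0.707, -0.001]
contact_force: [0.3, -0.3, -0.9]
finger_gap: 0.0291
grasp_force: 59.5
time: 23.35
tool_pos: [0.6531, 0.075, 0.0728]
tcp_rot: [0.0, 0.707, 0.707, 0.0]
contact_force: [0.4, 0.4, -0.4]
finger_gap: 0.0289
grasp_force: 59.6
time: 23.75
tool_pos: [0.6539, 0.0752, 0.0714]
tcp_rot: [0.001, 0.707, 0.707, 0.001]
contact_force: [-2.0, -0.2, 4.8]
finger_gap: 0.0289
grasp_force: 60.3
```

```bash
python3 -m crank '[0,0,0,0,0,0,1, 0,0,0,0,0,0,1, 0,0,0,0,0,0,1, 0,0,0,0,0,0,1, 0,0,0,0,0,0,1, 0,0,0,0,0,0,1, 0,0,0,0,0,0,1]'
python3 -m crank '[0,0,0.1,0,0,0,1, 0,0,0.25,0,0,0,1, 0,0,0.4,0,0,0,1, 0,0,0.4333,0,0,0,1, 0,0,0.4333,0,0,0,1, 0,0,0.4333,0,0,0,1]'
python3 -m crank '[-0.683,-0.353,0,0,0,0,1, -0.683,-0.353,0,0,0,0,1, -0.683,-0.353,0,0,0,0,1, -0.683,-0.353,0,0,0,0,1, -0.683,-0.353,0,0,0,0,1, -0.683,-0.353,0,0,0,0,1, -0.683,-0.353,0,0,0,0,1, -0.683,-0.353,0,0,0,0,1]'
python3 - <<'E'
from m import *
P=pose(); im=vision.camera("wrist"); C=cam("wrist",P); print(P[1]); print(studs("wrist",C,im).get("white"))
s=vision.camera("scene"); print(studs("scene",cam("scene"),s))
E
```

```text
time: 24.45
tool_pos: [0.6525, 0.0751, 0.0688]
tcp_rot: [-0.0, 0.707, 0.707, -0.0]
contact_force: [0.4, -0.4, -0.8]
finger_gap: 0.0857
grasp_force: 0.0
time: 25.05
tool_pos: [0.6519, 0.0751, 0.1978]
tcp_rot: [-0.001, 0.707, 0.707, -0.001]
contact_force: [0.0, -0.4, -1.3]
finger_gap: 0.0855
grasp_force: 0.0
time: 25.85
tool_pos: [0.4481, -0.0306, 0.198]
tcp_rot: [-0.0, 0.707, 0.707, -0.0]
contact_force: [0.6, 0.3, 0.5]
finger_gap: 0.0855
grasp_force: 0.0
[ 0.44808308 -0.03055487  0.19800291]
[(array([254.       , 202.0620155]), 129, 0.97, array([ 0.4481, -0.0306,  0.131 ]))]
{'green': [(array([280. , 120.5]), 6, 0.85, array([0.3683, 0.1099, 0.131 ])), (array([248.23529412, 229.70588235]), 17, 0.66, array([ 0.6543, -0.0601,  0.131 ]))], 'blue': [(array([287.1875, 220.5   ]), 16, 0.62, array([0.6555, 0.0062, 0.131 ])), (array([228.        , 154.15384615]), 13, 0.39, array([ 0.4508, -0.033 ,  0.131 ]))], 'red': [(array([323.86666667, 211.2       ]), 15, 0.94, array([0.6554, 0.0724, 0.131 ]))], 'white': [(array([228.        , 154.15384615]), 13, 0.71, array([ 0.4508, -0.033 ,  0.131 ]))]}
```

```bash
python3 -m crank '[0,0,-0.14,0,0,0,1, 0,0,-0.26,0,0,0,1, 0,0,-0.35,0,0,0,1, 0,0,-0.41,0,0,0,1, 0,0,-0.428,0,0,0,1, 0,0,-0.428,0,0,0,1, 0,0,-0.428,0,0,0,0.8]'
python3 -m crank '[0,0,0,0,0,0,0, 0,0,0,0,0,0,0, 0,0,0,0,0,0,0, 0,0,0,0,0,0,0, 0,0,0,0,0,0,0, 0,0,0,0,0,0,0, 0,0,0,0,0,0,0]'
python3 -m crank '[0,0,0.04,0,0,0,0, 0,0,0.12,0,0,0,0, 0,0,0.25,0,0,0,0, 0,0,0.36,0,0,0,0, 0,0,0.4,0,0,0,0, 0,0,0.4,0,0,0,0]'
```

```text
time: 27.05
tool_pos: [0.4488, -0.0311, 0.0715]
tcp_rot: [0.001, 0.707, 0.707, 0.001]
contact_force: [1.2, -0.1, 0.3]
finger_gap: 0.0732
grasp_force: 0.0
time: 27.75
tool_pos: [0.4483, -0.031, 0.0714]
tcp_rot: [0.001, 0.707, 0.707, 0.0]
contact_force: [-1.1, -0.9, 5.8]
finger_gap: 0.0288
grasp_force: 58.9
time: 28.35
tool_pos: [0.4493, -0.0311, 0.1925]
tcp_rot: [0.002, 0.707, 0.707, 0.001]
contact_force: [1.1, 0.3, -1.6]
finger_gap: 0.0287
grasp_force: 59.3
```

```bash
python3 -m crank '[0.05,0.04,0,0,0,0,0, 0.15,0.12,0,0,0,0,0, 0.26,0.22,0,0,0,0,0, 0.37,0.31,0,0,0,0,0, 0.48,0.4,0,0,0,0,0, 0.58,0.49,0,0,0,0,0, 0.65,0.55,0,0,0,0,0, 0.68,0.573,0,0,0,0,0]'
python3 -m crank '[0,0,0,0,0,0,0, 0,0,0,0,0,0,0, 0,0,-0.1,0,0,0,0, 0,0,-0.22,0,0,0,0, 0,0,-0.31,0,0,0,0, 0,0,-0.36,0,0,0,0, 0,0,-0.385,0,0,0,0, 0,0,-0.395,0,0,0,0]'
python3 -m crank '[0,0,0,0,0,0,0, 0,0,-0.004,0,0,0,0, 0,0,-0.008,0,0,0,0, 0,0,-0.01,0,0,0,0, 0,0,-0.01,0,0,0,0]'
```

```text
time: 29.15
tool_pos: [0.6519, 0.1428, 0.187]
tcp_rot: [-0.001, 0.707, 0.707, -0.001]
contact_force: [-0.6, -0.4, -1.2]
finger_gap: 0.0285
grasp_force: 59.5
time: 29.95
tool_pos: [0.6513, 0.1405, 0.0719]
tcp_rot: [-0.0, 0.708, 0.707, -0.0]
contact_force: [0.4, -0.7, -2.2]
finger_gap: 0.0292
grasp_force: 59.6
time: 30.45
tool_pos: [0.653, 0.1413, 0.0714]
tcp_rot: [0.001, 0.707, 0.707, 0.001]
contact_force: [-1.4, -1.3, 6.9]
finger_gap: 0.0288
grasp_force: 60.4
```

Contact felt. Releasing, backing off and checking.

```bash
python3 -m crank '[0,0,0,0,0,0,1, 0,0,0,0,0,0,1, 0,0,0,0,0,0,1, 0,0,0,0,0,0,1, 0,0,0,0,0,0,1, 0,0,0,0,0,0,1, 0,0,0,0,0,0,1]'
python3 -m crank '[0,0,0.1,0,0,0,1, 0,0,0.25,0,0,0,1, 0,0,0.4,0,0,0,1, 0,0,0.55,0,0,0,1, -0.15,0,0.7,0,0,0,1, -0.3,0,0.7,0,0,0,1, -0.3,0,0.7,0,0,0,1, -0.3,0,0.7,0,0,0,1]'
python3 - <<'E'
from m import *
s=vision.camera("scene"); print(studs("scene",cam("scene"),s))
P=pose(); im=vision.camera("wrist"); print(studs("wrist",cam("wrist",P),im))
cv2.imwrite("pics/end.png",cv2.resize(np.hstack([im,cv2.resize(s[90:320,150:456],(512,384))]),(800,300))[:,:,::-1])
E
```

```text
time: 31.15
tool_pos: [0.6517, 0.1411, 0.0689]
tcp_rot: [-0.0, 0.707, 0.707, -0.0]
contact_force: [-0.6, -0.7, 0.2]
finger_gap: 0.0854
grasp_force: 0.0
time: 31.95
tool_pos: [0.5606, 0.1412, 0.2797]
tcp_rot: [0.0, 0.707, 0.707, 0.0]
contact_force: [0.7, 0.2, -0.4]
finger_gap: 0.0856
grasp_force: 0.0
{'green': [(array([248.27777778, 229.61111111]), 18, 0.85, array([ 0.6541, -0.06  ,  0.131 ])), (array([280. , 120.5]), 6, 0.6, array([0.3683, 0.1099, 0.131 ]))], 'blue': [(array([287.05882353, 220.41176471]), 17, 0.94, array([0.6552, 0.0061, 0.131 ]))], 'red': [(array([323.9375, 211.3125]), 16, 0.96, array([0.6556, 0.0724, 0.131 ]))], 'white': [(array([363.09090909, 223.54545455]), 22, 0.56, array([0.7017, 0.1197, 0.131 ])), (array([336.77717391, 176.18478261]), 184, 0.35, array([0.5801, 0.1366, 0.131 ]))]}
{'green': [(array([ 40.84415584, 188.62337662]), 77, 0.67, array([0.354, 0.128, 0.131])), (array([333.20987654, 342.60493827]), 81, 0.65, array([ 0.6526, -0.0555,  0.131 ]))], 'red': [(array([342.39130435, 237.5942029 ]), 69, 0.75, array([0.6529, 0.0754, 0.131 ]))], 'white': [(array([346.53333333, 175.14666667]), 75, 0.66, array([0.6518, 0.1411, 0.131 ]))]}
```

View pics/end.png

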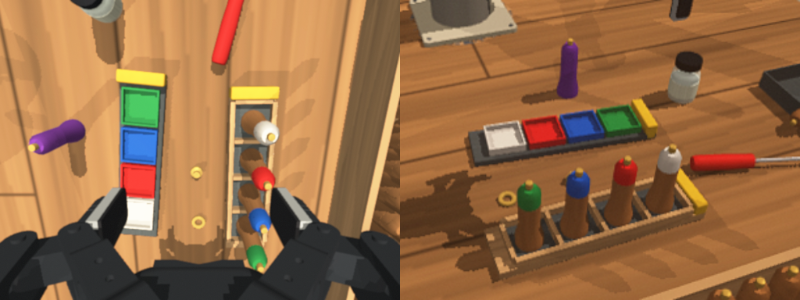

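All four stand upright in the rack. From the yellow end the order is white (670,147), red (625,160), blue (577,172), green (529,185). The saddles are empty and the purple look-alike is untouched.

```bash
python3 -c "
from workcell import r
print(r.job_done())"
```

```text
the job is handed in; nothing more can be done
None
```

The job is handed in: all four handles stand upright in the pocket rack in reverse order (white next to yellow, then red, blue, green), finished at about 32 s of the 109 s limit with nothing dropped and the purple look-alike untouched.

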